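# Uncover the slide rule, cover the other bay

### The job

The drawer's two clear covers have been left half open. For the next lesson, slide the cover of the bay that holds the ivory slide rule fully open, and slide the cover of the other bay fully shut; leave the slide rule lying where it is.

Things in the scene. Friction and masses are not known exactly. Their poses are not given: they have to be found in the camera images.
- drawer: Walnut drawer fixed on the bench, 230 (x) by 340 (y) by 56 mm high; origin: centre of its underside; brass latch on its -x side, by the robot. The -y half has two open bays side by side: near (x = -54.5 mm) and far (x = +54.5 mm), each 97 by 158 mm, floor 12 mm up; one holds the slide rule, one a green protractor. Each has its own clear cover, sliding to +y to open, on to the deck, to -y to shut.
- near_pull (a point): Brass block on the middle of the clear cover (95 x 156 x 4 mm) of the near bay: 16 mm thick along drawer y, 40 mm along x, from 52 (cover's face) to 92 mm above the bench. This point: on its axis, 77 mm above the bench. In the drawer's frame x = -54.5 mm; y = -79 mm cover fully shut, +66 mm fully open (end stops). Starts between; slides with about 2 N, stays where left.
- far_pull (a point): Brass block on the middle of the clear cover (95 x 156 x 4 mm) of the far bay: 16 mm thick along drawer y, 40 mm along x, from 52 (cover's face) to 92 mm above the bench. This point: on its axis, 77 mm above the bench. In the drawer's frame x = +54.5 mm; y = -79 mm cover fully shut, +66 mm fully open (end stops). Starts between; slides with about 2 N, stays where left.
- rule_center (a point): ivory-white pocket slide rule, 130 mm long (its y), 34 mm wide (its x), 7 mm thick, with a small clear cursor; this point is its centre. It lies loose on the floor of one of the two bays, beneath the level of the cover: the near bay if its x in the drawer's frame is negative, the far bay if positive.
There are look-alikes about, which are no part of the job. Of the things like the part that bears rule_center, leave any that is brown, purple or yellow; of the rest the larger one is meant.

How it is judged:
By the outcome, as a careful person would: the job done as asked, in the order asked, and still so for the second after the job is handed in, with the robot touching nothing.
It also fails if it takes over 38 s, if anything falls off the work surface, if the arm or the gripper's body presses on something with over 40 N, if the wrist force passes 120 N, or if a joint passes its speed limit or range.

### The arm

A 7-joint arm with a two-finger parallel gripper is mounted at the origin on the work surface. World frame = base frame: x ahead of the robot, y to its left, z up, the work surface at z = 0. Lengths are in m, angles in rad, forces in N, time in s.
With the tool pointing down it reaches from about 0.425 to 0.975 m from the base axis. Payload 16.7 kg.
Tool frame: the origin (TCP) lies between the finger pads; the fingertips stand 17 mm ahead of it and the grasp point (between the pads) lies 2 mm behind it; z points along the fingers, y is the line along which they close (so a half turn about z gives the same grasp; the last joint's range is limited). The gripper opens to 85 mm and grips with 20 to 120 N. Pads are 22 mm wide; open, the fingers measure 114 mm over their backs; the gripper's body (76 mm by 85 mm) begins 54 mm behind the grasp point. The pads swing forward as they close: fully open they stand 13 mm farther back than shut.
Start: joints at [1.196, 0.426, 0.074, 1.606, -0.034, 1.111, -0.067], TCP at [0.15, -0.658, 0.248] pointing down, gripper open.
Joint ranges: [-2.85, 2.85], [-0.5, 2.14], [-1.23, 1.37], [0.21, 2.46], [-1.02, 4.16], [0.16, 2.05], [-2.73, 2.73]. Speed limits (rad/s): [1.89, 1.89, 2.39, 2.39, 3.01, 3.01, 3.01].

### API

Orientations are given as a 3x3 rotation matrix whose columns are the frame's x, y, z axes.
In Python, from workcell import state, capture, sign_off gives the robot as it stands. The module is installed in compiled form; this text tells all that it offers.
- The arm moves only by the tool play_rows, never from a script. Its arguments are lists of equal length, an entry for each row: "hand": the opening, from 0 (shut) to 1 (fully open); "travel": the shift along the tool's x, y, z in m, a list of three; "yaw": the turn about the tool's z in degrees. In form: {"hand": [hand, ...], "travel": [[dx, dy, dz], ...], "yaw": [yaw, ...]}. A call has 1 to 20 rows; each row shifts and turns the commanded pose from where the row before left it, along the tool's axes as they then stand; what a row does not reach is not made up. A row lasts 1/12 s, in which the tool goes at most 41.7 mm and 7.16 degrees, less where a joint would pass 70% of its speed; a pose out of reach is approached as far as the arm can. A call with a gripper value outside its range is refused whole. The fingers move at their own pace and stop on an object; "newtons" is the grip in N (left out, the last holds). Time passes only in rows, so rows that do not move let the fingers close. It gives the time, the measured TCP pose, the force, the opening and the grip force at its end, in the units of the state.
- state(): the state, without advancing time (a new reading comes with each control period).
- capture(name): name is "side" or "top"; returns a dict with "image" (400x640x3 uint8, blue, green, red), "fx", "fy", "cx", "cy" (pixels), "k1" (the pictures are not rectified: a ray, as slopes to the right and down, at radius r is drawn at 1 + k1 r^2 times it, then the intrinsics apply), "eye" and "orientation" of the camera in the world. Camera axes: x right, y down, z forward; pixel columns grow to the right and rows downward; lengths in m; the calibration is good to about 2 mm. A picture is of the moment at which its call begins. There is no depth.
- sign_off(): hands the job in; it is judged then, once.
The state is a dict: "t": time; "joints": joint angles; "qvel": joint speeds; "joint_efforts": joint torques, N m; "ee_pos": TCP position; "ee_rot": TCP orientation; "wrist_force": force on the tool from outside, world axes, zero at the start; "wrist_torque": the same for the moment, N m; "width": finger opening in m; "grip_force": force on a finger pad.
Only numpy, scipy, OpenCV 4.12 (cv2) and the standard library are available. Lean on these libraries where they do the work, as an engineer would, in place of code of your own. Each camera call takes 0.05 s, during which the arm holds its last target. There are 200 camera calls.

## Working session

There is one attempt and no reset: what is moved stays moved. The work goes in short steps, Python scripts to look and compute and a tool call to move; the robot and the scene stay as the last step left them, time stands still between calls to the robot, and variables do not carry over. Pictures are saved under pics/ and viewed, at most 10 in all, crops included, and the job is handed in when it is done.

Besides the shell and the picture viewer there is one more tool, called after "Request:" in YAML: its name, and indented under it one key for each argument. play_rows: Moves the arm, as the interface text tells. Its arguments: {"type":"object","properties":{"hand":{"type":"array","items":{"type":"number"}},"travel":{"type":"array","items":{"type":"array","items":{"type":"number"}}},"yaw":{"type":"array","items":{"type":"number"}},"newtons":{"type":"number"}},"required":["hand","travel","yaw"]}

```bash
mkdir -p pics; cat > h.py <<'E'
import numpy as np, cv2
from workcell import state, capture
def ray(c,u,v):
    d=np.array([(u-c["cx"])/c["fx"],(v-c["cy"])/c["fy"]]); s=d.copy()
    for _ in range(20): s=d/(1+c["k1"]*(s@s))
    return np.array(c["orientation"])@np.array([s[0],s[1],1.])
def onz(c,u,v,z):
    r=ray(c,u,v); e=np.array(c["eye"]); return e+r*(z-e[2])/r[2]
E
python3 - <<'E'
from h import *
for n in("top","side"):
    c=capture(n); cv2.imwrite(f"pics/{n}0.png",c["image"]); print(n,c["eye"],np.round(c["orientation"],3).tolist(),c["fx"],c["k1"])
s=state();print(s["t"],s["ee_pos"],np.round(s["ee_rot"],3).tolist())
E
```

```text
top [ 0.29974049 -0.02866142  1.04106178] [[-0.016, -0.978, 0.206], [-1.0, 0.016, -0.004], [0.001, -0.206, -0.979]] 440.75657218184784 -0.032250466298000637
side [ 0.24761861 -0.54032519  0.58253902] [[0.915, -0.26, 0.307], [-0.402, -0.625, 0.669], [0.018, -0.736, -0.677]] 416.12143054344665 0.021219507919795398
0.1 [ 0.15034687 -0.65768567  0.24768865] [[0.975, 0.223, -0.0], [0.223, -0.975, 0.001], [-0.0, -0.001, -1.0]]
```

View pics/top0.png

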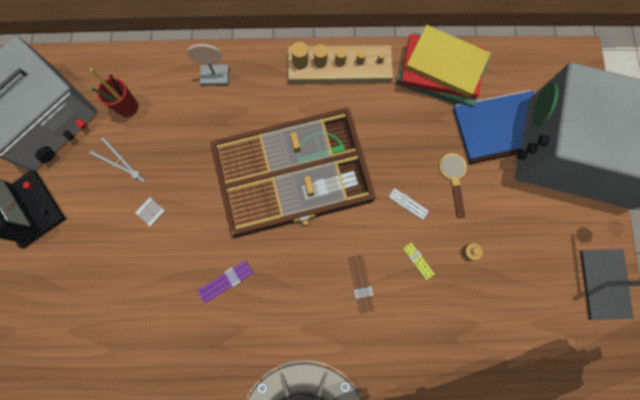

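View pics/side0.png

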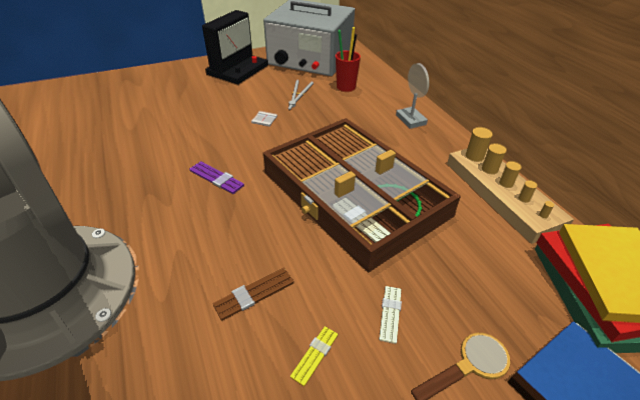

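Rule candidates in top0: ivory in the near bay (330,185), smaller ivory on the bench (408,203), purple (225,281), brown (361,284) and yellow (418,261). The ivory one in the near bay fits. The green protractor (320,147) is in the far bay. The pulls are at about (309,185) near and (295,141) far. Next is a close crop to check this, plus measurements.

```bash
python3 - <<'E'
from h import *
c=capture("top"); im=c["image"]
cv2.imwrite("pics/crop.png",cv2.resize(im[100:245,200:385],None,fx=4,fy=4,interpolation=cv2.INTER_CUBIC))
for n,box in(("top",(120,200,280,325)),("side",(140,205,325,405))):
    c=capture(n); y0,y1,x0,x1=box; hsv=cv2.cvtColor(c["image"][y0:y1,x0:x1],cv2.COLOR_BGR2HSV)
    m=cv2.inRange(hsv,(12,110,130),(28,255,255))
    k,l,st,ce=cv2.connectedComponentsWithStats(m)
    for i in range(1,k):
        if st[i,4]>40:
            u,v=ce[i]+[x0,y0]; print(n,st[i]+[x0,y0,0,0,0],(u,v),onz(c,u,v,.077),onz(c,u,v,.092))
c=capture("top")
for u,v in((212,145),(348,109),(373,197),(233,235)): print(onz(c,u,v,.056))
E
```

```text
top [291 132   8  16  94] (np.float64(294.56382978723406), np.float64(139.6595744680851)) [0.63764226 0.01259556 0.077     ] [0.63238479 0.01195364 0.092     ]
top [304 177   9  17  97] (np.float64(308.44329896907215), np.float64(184.57731958762886)) [ 0.5309491  -0.01790953  0.077     ] [ 0.52735168 -0.01807682  0.092     ]
side [325 140  52  20 388] (np.float64(349.36082474226805), np.float64(147.09278350515464)) [0.58543145 0.07651745 0.077     ] [0.57540811 0.05821493 0.092     ]
side [377 140  28  20 349] (np.float64(392.7163323782235), np.float64(148.36389684813753)) [0.66623413 0.03851744 0.077     ] [0.65381326 0.02134243 0.092     ]
side [325 154  14  17  93] (np.float64(329.76344086021504), np.float64(162.68817204301075)) [0.52661518 0.04446232 0.077     ] [0.51833699 0.02711092 0.092     ]
side [335 171  21  12 128] (np.float64(345.0390625), np.float64(176.796875)) [ 0.53558661 -0.00600505  0.077     ] [ 0.52704222 -0.02185902  0.092     ]
[0.63521234 0.20740021 0.056     ]
[ 0.71996257 -0.11455623  0.056     ]
[ 0.50441679 -0.16477791  0.056     ]
[0.42239868 0.15329702 0.056     ]
```

View pics/crop.png

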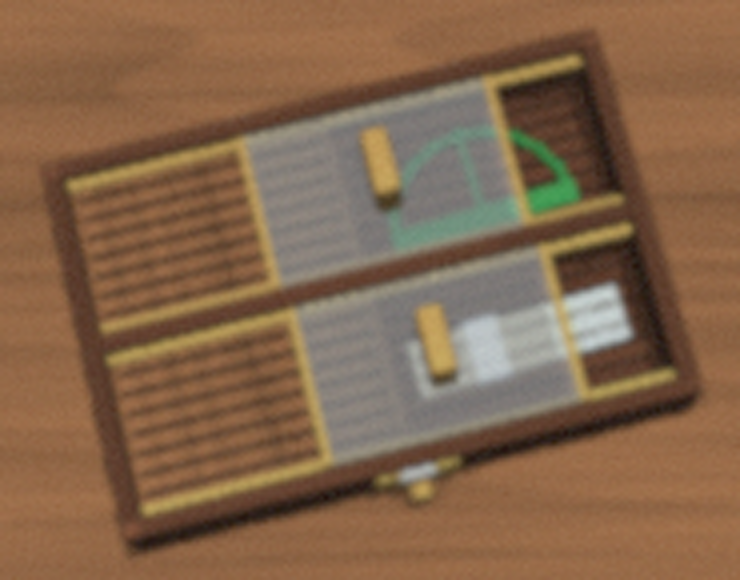

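The crop confirms it: the ivory rule is in the near bay, the protractor in the far bay, and both covers are half open. The drawer yaw is about 14.6°. I put the near pull at about (0.524,-0.019) and the far pull at about (0.629,0.011).

Request:
play_rows:
  hand: [1,1,1,1,1,1,1,1,1,1,1,1,1,1,1,1,1,1,1,1]
  travel:
    - [0.01,-0.01,0]
    - [0.026,-0.026,0]
    - [0.027,-0.027,0]
    - [0.027,-0.027,0]
    - [0.027,-0.027,0]
    - [0.027,-0.027,0]
    - [0.027,-0.027,0]
    - [0.027,-0.027,0]
    - [0.027,-0.027,0]
    - [0.027,-0.027,0]
    - [0.027,-0.027,0]
    - [0.027,-0.027,0]
    - [0.027,-0.027,0]
    - [0.027,-0.027,0]
    - [0.027,-0.027,0]
    - [0.027,-0.027,0]
    - [0.027,-0.027,0]
    - [0.027,-0.027,0]
    - [0.027,-0.027,0]
    - [0.026,-0.026,0]
  yaw: [-1.7,0,0,0,0,0,0,0,0,0,0,0,0,0,0,0,0,0,0,0]
  newtons: 40

```text
t: 1.97
ee_pos: [0.5242, -0.0205, 0.2486]
ee_rot: [[0.967, 0.253, 0.001], [0.253, -0.967, -0.0], [0.001, 0.0, -1.0]]
wrist_force: [0.2, -0.2, -0.1]
width: 0.0851
grip_force: 0.0
```

Request:
play_rows:
  hand: [1,1,1]
  travel:
    - [0,0,0]
    - [0,0,0]
    - [0,0,0]
  yaw: [0,0,0]

```text
t: 2.22
ee_pos: [0.5234, -0.0228, 0.2481]
ee_rot: [[0.968, 0.253, -0.001], [0.253, -0.968, -0.0], [-0.001, 0.0, -1.0]]
wrist_force: [-0.9, 0.6, 0.2]
width: 0.0855
grip_force: 0.0
```

```bash
cat > g.py <<'E'
from h import *
import sys
s=state(); R=np.array(s["ee_rot"]); p=np.array(s["ee_pos"])
print("yaw",np.degrees(np.arctan2(R[1,0],R[0,0])),"pos",p,s["t"],s["width"])
for n,g in(("near",(.5244,-.019,.075)),("far",(.6293,.0111,.075))): print(n,R.T@(np.array(g)-p))
E
python3 g.py; python3 -c "
from h import *
cv2.imwrite('pics/side1.png',capture('side')['image'])"
```

```text
yaw 14.637165154593816 pos [ 0.52339813 -0.0228422   0.2481383 ] 2.2167 0.0854853728785993
near [ 0.00204573 -0.00349572  0.17313646]
far [ 0.11114741 -0.00611091  0.17306953]
```

View pics/side1.png

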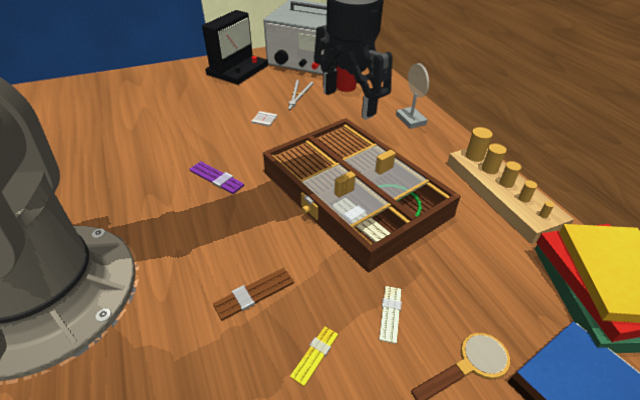

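The side view shows the gripper, fingers at about (345,80), hanging above the near pull at (345,183). The estimates agree, so I'll descend, close on the pull and check the grip.

Request:
play_rows:
  hand: [1,1,1,1,1,1,1,1,1,0,0,0,0,0,0,0,0,0,0,0]
  travel:
    - [0.002,-0.003,0.02]
    - [0,0,0.03]
    - [0,0,0.03]
    - [0,0,0.03]
    - [0,0,0.025]
    - [0,0,0.02]
    - [0,0,0.012]
    - [0,0,0.006]
    - [0,0,0]
    - [0,0,0]
    - [0,0,0]
    - [0,0,0]
    - [0,0,0]
    - [0,0,0]
    - [0,0,0]
    - [0,0,0]
    - [0,0,0]
    - [0,0,0]
    - [0,0,0]
    - [0,0,0]
  yaw: [0,0,0,0,0,0,0,0,0,0,0,0,0,0,0,0,0,0,0,0]
  newtons: 40

```text
t: 3.93
ee_pos: [0.5253, -0.0194, 0.0758]
ee_rot: [[0.968, 0.251, 0.0], [0.251, -0.968, 0.0], [0.0, 0.0, -1.0]]
wrist_force: [-2.0, -0.4, 7.9]
width: 0.0154
grip_force: 40.5
```

```bash
python3 g.py
```

```text
yaw 14.542614140879715 pos [ 0.52528685 -0.01944981  0.07580979] 3.9333 0.01538398647168719
near [-0.00074586 -0.00065817  0.00080938]
far [ 0.10835136 -0.00345341  0.00085868]
```

The pull is gripped, with the width at 15.4 mm. It should slide about 92 mm towards drawer +y, which is tool -y.

Request:
play_rows:
  hand: [0,0,0,0,0,0,0,0,0,0]
  travel:
    - [0,-0.006,0]
    - [0,-0.01,0]
    - [0,-0.012,0]
    - [0,-0.012,0]
    - [0,-0.012,0]
    - [0,-0.012,0]
    - [0,-0.01,0]
    - [0,-0.006,0]
    - [0,-0.004,0]
    - [0,0,0]
  yaw: [0,0,0,0,0,0,0,0,0,0]

```text
t: 4.77
ee_pos: [0.5046, 0.0641, 0.0758]
ee_rot: [[0.967, 0.253, 0.002], [0.253, -0.967, 0.001], [0.002, -0.001, -1.0]]
wrist_force: [5.3, 2.3, 4.8]
width: 0.0154
grip_force: 40.7
```

Request:
play_rows:
  hand: [0,0,0,0]
  travel:
    - [0,-0.002,0]
    - [0,-0.002,0]
    - [0,-0.002,0]
    - [0,0,0]
  yaw: [0,0,0,0]

```text
t: 5.1
ee_pos: [0.5033, 0.0692, 0.0758]
ee_rot: [[0.968, 0.252, 0.002], [0.252, -0.968, 0.001], [0.002, -0.0, -1.0]]
wrist_force: [5.5, 2.6, 3.3]
width: 0.0155
grip_force: 40.3
```

```bash
python3 g.py
```

```text
yaw 14.620126282099367 pos [0.50333795 0.06916965 0.07584385] 5.1 0.015535955873912079
near [-0.00187683  0.09063141  0.00079646]
far [0.10722375 0.08798389 0.00106554]
```

Request:
play_rows:
  hand: [0,0,0,0]
  travel:
    - [0,-0.001,0]
    - [0,-0.001,0]
    - [0,-0.001,0]
    - [0,0,0]
  yaw: [0,0,0,0]

```text
t: 5.43
ee_pos: [0.5027, 0.0718, 0.0758]
ee_rot: [[0.968, 0.252, 0.002], [0.252, -0.968, 0.001], [0.002, -0.0, -1.0]]
wrist_force: [5.9, 0.7, 3.0]
width: 0.0154
grip_force: 40.2
```

Request:
play_rows:
  hand: [0,0,0,0]
  travel:
    - [0,-0.001,0]
    - [0,-0.001,0]
    - [0,-0.001,0]
    - [0,0,0]
  yaw: [0,0,0,0]

```text
t: 5.77
ee_pos: [0.5026, 0.072, 0.0758]
ee_rot: [[0.968, 0.25, 0.003], [0.25, -0.968, -0.002], [0.002, 0.002, -1.0]]
wrist_force: [12.6, -15.3, 2.2]
width: 0.0152
grip_force: 40.1
```

The force rose to about 15 N and the position stopped changing at drawer y ≈ 67 mm, so the end stop is reached. Next I unload, release and rise.

Request:
play_rows:
  hand: [0,1,1,1,1,1,1,1,1,1,1,1,1,1]
  travel:
    - [0,0.002,0]
    - [0,0,0]
    - [0,0,0]
    - [0,0,0]
    - [0,0,0]
    - [0,0,0]
    - [0,0,0]
    - [0,0,-0.01]
    - [0,0,-0.02]
    - [0,0,-0.025]
    - [0,0,-0.025]
    - [0,0,-0.02]
    - [0,0,0]
    - [0,0,0]
  yaw: [0,0,0,0,0,0,0,0,0,0,0,0,0,0]

```text
t: 6.93
ee_pos: [0.502, 0.0716, 0.1769]
ee_rot: [[0.968, 0.251, 0.003], [0.251, -0.968, 0.0], [0.003, 0.001, -1.0]]
wrist_force: [-0.4, -0.1, -0.3]
width: 0.0852
grip_force: 0.0
```

```bash
python3 g.py
```

```text
yaw 14.563375265403971 pos [0.5019948  0.07155271 0.17688586] 6.9333 0.08520428927091543
near [-0.00134477  0.09322222  0.10193293]
far [0.10775312 0.09046636 0.10221044]
```

Request:
play_rows:
  hand: [1,1,1,1,1,1,1,1,1,1,1,0,0,0,0,0,0,0,0,0]
  travel:
    - [0.014,0.012,0]
    - [0.025,0.021,0]
    - [0.025,0.021,0]
    - [0.025,0.021,0]
    - [0.018,0.015,0]
    - [0,0,0.02]
    - [0,0,0.03]
    - [0,0,0.025]
    - [0,0,0.015]
    - [0,0,0.012]
    - [0,0,0]
    - [0,0,0]
    - [0,0,0]
    - [0,0,0]
    - [0,0,0]
    - [0,0,0]
    - [0,0,0]
    - [0,0,0]
    - [0,0,0]
    - [0,0,0]
  yaw: [0,0,0,0,0,0,0,0,0,0,0,0,0,0,0,0,0,0,0,0]

```text
t: 8.6
ee_pos: [0.6279, 0.0113, 0.074]
ee_rot: [[0.968, 0.251, 0.001], [0.251, -0.968, 0.0], [0.001, 0.0, -1.0]]
wrist_force: [-1.7, -0.4, 6.3]
width: 0.0156
grip_force: 40.6
```

```bash
python3 g.py
```

```text
yaw 14.544393380102804 pos [0.62792908 0.01131686 0.07404248] 8.6 0.015562187543022741
near [-0.10782401  0.00334622 -0.00104147]
far [ 0.00127328  0.00055435 -0.00095643]
```

The far pull is gripped too. It needs about 56 mm along tool +y to shut.

Request:
play_rows:
  hand: [0,0,0,0,0,0,0,0,0]
  travel:
    - [0,0.005,0]
    - [0,0.01,0]
    - [0,0.01,0]
    - [0,0.01,0]
    - [0,0.008,0]
    - [0,0.005,0]
    - [0,0.003,0]
    - [0,0.001,0]
    - [0,0,0]
  yaw: [0,0,0,0,0,0,0,0,0]

```text
t: 9.35
ee_pos: [0.6406, -0.0398, 0.074]
ee_rot: [[0.968, 0.25, -0.0], [0.25, -0.968, -0.001], [-0.0, 0.001, -1.0]]
wrist_force: [-5.1, -2.9, 9.2]
width: 0.0154
grip_force: 40.8
```

Request:
play_rows:
  hand: [0,0,0,0]
  travel:
    - [0,0.001,0]
    - [0,0.001,0]
    - [0,0.001,0]
    - [0,0,0]
  yaw: [0,0,0,0]

```text
t: 9.68
ee_pos: [0.6412, -0.0423, 0.074]
ee_rot: [[0.968, 0.251, -0.0], [0.251, -0.968, -0.0], [-0.001, 0.0, -1.0]]
wrist_force: [-6.9, -1.5, 10.2]
width: 0.0158
grip_force: 41.0
```

Request:
play_rows:
  hand: [0,0,0,0]
  travel:
    - [0,0.001,0]
    - [0,0.001,0]
    - [0,0.001,0]
    - [0,0,0]
  yaw: [0,0,0,0]

```text
t: 10.02
ee_pos: [0.6415, -0.0434, 0.074]
ee_rot: [[0.968, 0.252, -0.001], [0.252, -0.968, 0.001], [-0.001, -0.001, -1.0]]
wrist_force: [-10.2, 5.7, 13.1]
width: 0.0157
grip_force: 41.9
```

Request:
play_rows:
  hand: [0,0,0]
  travel:
    - [0,0.001,0]
    - [0,0.001,0]
    - [0,0,0]
  yaw: [0,0,0]

```text
t: 10.27
ee_pos: [0.6415, -0.0435, 0.074]
ee_rot: [[0.967, 0.253, -0.002], [0.253, -0.967, 0.003], [-0.001, -0.003, -1.0]]
wrist_force: [-14.6, 13.8, 16.2]
width: 0.0152
grip_force: 43.2
```

Request:
play_rows:
  hand: [0,1,1,1,1,1,1,1,1,1,1,1,1,1,1,1,1,1]
  travel:
    - [0,0.0,0]
    - [0,-0.003,0]
    - [0,0,0]
    - [0,0,0]
    - [0,0,0]
    - [0,0,0]
    - [0,0,0]
    - [0,0,-0.01]
    - [0,0,-0.025]
    - [0,0,-0.03]
    - [0,0,-0.03]
    - [0,0,-0.03]
    - [0,0.03,-0.02]
    - [0,0.03,0]
    - [0,0.03,0]
    - [0,0.03,0]
    - [0,0.02,0]
    - [0,0,0]
  yaw: [0,0,0,0,0,0,0,0,0,0,0,0,0,0,0,0,0,0]

```text
t: 11.77
ee_pos: [0.6772, -0.1852, 0.2187]
ee_rot: [[0.969, 0.246, 0.0], [0.246, -0.969, -0.002], [-0.0, 0.002, -1.0]]
wrist_force: [-0.8, -0.0, -0.3]
width: 0.0853
grip_force: 0.0
```

```bash
python3 -c "
from h import *
im=capture('side')['image'][90:290,230:490]
cv2.imwrite('pics/side2.png',cv2.resize(im,None,fx=3,fy=3))"
```

```text
(no output)
```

View pics/side2.png

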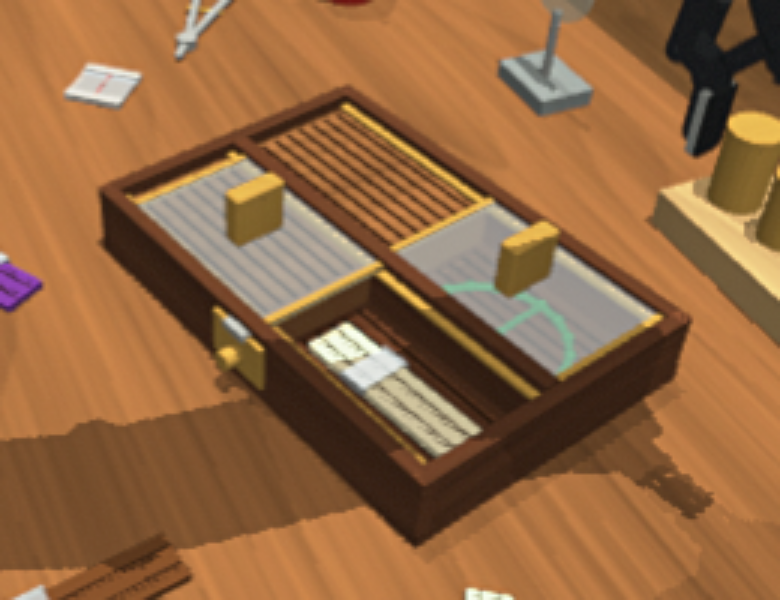

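The near cover is open with the rule exposed at crop (395,390), and the far cover is shut over the protractor. A quick numeric check before handing in.

```bash
python3 - <<'E'
from h import *
c=capture("top"); hsv=cv2.cvtColor(c["image"],cv2.COLOR_BGR2HSV); m=cv2.inRange(hsv,(12,110,130),(28,255,255)); 
k,l,st,ce=cv2.connectedComponentsWithStats(m)
a=np.radians(14.6)
for i in range(1,k):
    if 60<st[i,4]<160:
        p=onz(c,*ce[i],.092)[:2]-[.5705,.0203]; print(ce[i],p@[np.cos(a),np.sin(a)],p@[-np.sin(a),np.cos(a)])
E
```

```text
[361.14285714  53.35714286] 0.2237474688731017 -0.23144423775780593
[317.78125    133.97916667] 0.05676369106835273 -0.07795947504200722
[315.56687898 168.4522293 ] -0.02002437094060839 -0.05136881977475518
[267.78181818 195.18181818] -0.05058359418867329 0.06640035952231323
[310.37313433 205.82089552] -0.0986965765823971 -0.01765989723048209
```

The pulls sit at drawer y of +66 mm (near) and -78 mm (far), which match the end stops. Handing in.

```bash
python3 -c "
from workcell import sign_off
print(sign_off())"
```

```text
the job is handed in; nothing more can be done
None
```

The near cover, over the ivory slide rule, is fully open and the far cover is fully shut. Both were slid to their end stops, the rule was left untouched, and the job was handed in at about 12 s.

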